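# Lock the slip sieve onto the casting tub

### The job

Pick up the round sieve by its wooden handle, hang it in the collar on the tub by passing its two lugs down through the collar's two slots, then keep it pressed down with a moderate hand and twist it clockwise (seen from above) until the lugs drop into their locking notches. Leave it pressed fully home and level, and let go; never force it, either down or round, and do not shift the moulds, cup and other things standing about.

Things in the scene. Friction and masses are not known exactly. Their poses are not given: they have to be found in the camera images.
- sieve_handle (a point): Centre of the sieve's wooden handle (grasp here), on the sieve's axis, z up. Handle: bar along x, 128 mm long, 12 mm wide (y), 20 mm high. Below it a round metal frame, 132 mm across, 40 mm high: rim 32 mm and underside 72 mm below this point; 22 mm free between bar and rim. About 0.45 kg (0.36 to 0.59). The same after a half turn about z.
- sieve_lug (a point): Centre of the lug on the sieve's +y side, 72 mm from the axis and 56 mm below the handle centre; a like one on the -y side. Each lug is a steel block 12 mm wide, 8 mm high, reaching out to 82 mm from the axis. Axes as the sieve's.
- tub_collar (a point): Centre of the collar's top face, on the axis of the fixed slip tub, 126 mm above the table, z up. The collar is a flat steel ring, 194 mm across, hole 139 mm, 5 mm thick, with two 20 mm wide slots along its own +y and -y axes, open to the hole: the lugs pass down through them when the sieve's x axis lies along the collar's x (either way round).
- tub_ledge (a point): Centre of the tub at the height of the ledge below the collar, 16 mm under the collar's top; axes as the collar's. With lugs on the ledge the handle centre is 60 mm above this point; lugs have 3 mm spare height. The ledge runs clockwise only, from under each slot to a notch 17 mm wide, 7 mm deep, ending at a hard stop. Notch centre: 0.45 to 1.05 rad from the slot, unknown: find it by feel.
- tub_seal (a point): Centre of the seal ring's top face inside the tub, 128 mm across; it goes up and down with the ring. At first 9 mm below ledge height, it meets the sieve's underside 3 mm before the lugs reach the ledge. Stiff: it takes about 12 N to push down and stays where pushed, so the sieve's weight alone does not seat it. Sieve and tub bear up to 50 N. Fully home, the handle centre is 53 mm above the ledge point.
- cup: Bystander: unfired clay cup, open, 72 mm across, 75 mm high; origin under its centre.
- mould_block: Bystander: strapped plaster mould block 85 x 110 x 70 mm; origin under its centre.
- mould_round: Bystander: round plaster mould, 90 mm across, 85 mm high; origin under its centre.
- brush: Bystander: hand brush lying flat, about 200 mm long, handle toward its -x; origin under its middle.
- jar: Bystander: closed clear plastic jar, 68 mm across, 85 mm high; origin under its centre.
- half_mould: Bystander: flat plaster half-mould 100 x 70 x 30 mm; origin under its centre.
- kiln_collar: Bystander: white ceramic ring, 64 mm across, 18 mm high; origin under its centre.
Things that resemble listed ones, but are neither listed nor needed, are in the scene too. Leave any green or yellow look-alike of the part that bears sieve_handle alone.

How it is judged:
On the way, in this order (a step that is already met when the one before it is completed fails the run):
1. the sieve hangs in the collar with its lugs down through the slots, on the ledge (z of sieve_handle in the frame of tub_collar below 0.0462 m and horizontal distance between sieve_handle and tub_collar below 0.008 m and angle between the x axis of sieve_handle and the x axis of tub_collar, either way round below 0.3 rad), for 0.1 s.
2. the sieve is turned and its lugs have dropped into the notches (z of sieve_handle in the frame of tub_collar below 0.0395 m and angle between the x axis of sieve_handle and the x axis of tub_collar, either way round above 0.33 rad and horizontal distance between sieve_handle and tub_collar below 0.008 m), for 0.1 s.
At the end, for the whole second after the job is handed in: The sieve sits in the collar, turned at least 0.33 rad from the slots, both lugs down in the notches (handle centre less than 39.5 mm above the collar's top face, within 8 mm of the tub's axis, level within 0.04 rad), at rest (all of step 2 and angle between sieve_handle's own z axis and vertical below 0.04 rad and linear speed of sieve below 0.02 m/s); the robot touches nothing.
It fails at once if the sieve is forced against the tub with more than 50 N (contact force between sieve and tub above 50 N).
It fails at once if a bystander is shifted by more than 25 mm (distance of any of cup, mould_block, mould_round, brush, jar, half_mould, kiln_collar from where it was at the start of the episode above 0.025 m).
It also fails if it takes over 67 s, if anything falls off the work surface, if the arm or the gripper's body presses on something with over 40 N, if the wrist force passes 120 N, or if a joint passes its speed limit or range.

### The arm

A 6-joint arm with a two-finger parallel gripper is mounted at the origin on the work surface. World frame = base frame: x ahead of the robot, y to its left, z up, the work surface at z = 0. Lengths are in m, angles in rad, forces in N, time in s.
With the tool pointing down it reaches from about 0.375 to 0.975 m from the base axis. Payload 3.8 kg.
Tool frame: the origin (TCP) lies at the very end of the fingers, on their centre line; the grasp point (between the pads) lies 19 mm behind it; z points along the fingers, y is the direction in which the jaws open and shut (so a half turn about z gives the same grasp; the last joint's range is limited). The gripper opens to 85 mm and grips with 20 to 120 N. Pads are 22 mm wide; open, the fingers measure 114 mm over their backs; the gripper's body (76 mm by 85 mm) begins 54 mm behind the grasp point. The pads swing forward as they close: fully open they stand 13 mm farther back than shut.
Start: joints at [-1.221, 0.264, 1.604, -0, 1.274, -0.037], TCP at [0.255, -0.625, 0.231] pointing down, gripper open.
Joint ranges: [-2.63, 2.63], [-0.94, 2.18], [0.31, 2.57], [-1.31, 4.45], [0, 2.66], [-2.55, 2.55]. Speed limits (rad/s): [2.57, 2.57, 3.14, 3.14, 3.14, 3.14].

### API

Orientations are given as a 3x3 rotation matrix whose columns are the frame's x, y, z axes.
In Python, from cell import env gives the robot as it stands.
- The arm moves only by the tool servo_tool, never from a script. Its argument "steps" is a list that holds one entry, the list of rows, each a list of 7 numbers: the closure in counts, from 0 (fully open) to 255 (shut), then the shift along the tool's x, y, z in m, then the turn, a rotation vector about the tool's x, y, z in degrees. A call has 1 to 5 rows; each row is the pose to reach, as a shift and turn from the pose commanded when the call began, along the tool's axes at that moment; what a row does not reach only later rows make up. A row lasts 1/12 s, in which the tool goes at most 41.7 mm and 7.16 degrees, less where a joint would pass 70% of its speed; a pose out of reach is approached as far as the arm can. A call with a gripper value outside its range is refused whole. The fingers move at their own pace and stop on an object; the grip force is fixed at half the most. Time passes only in rows, so rows that repeat a pose let the fingers close. It gives the time, the measured TCP pose, the force and the opening at its end, in the units of the state.
- env.get_state(): the state, without advancing time (a new reading comes with each control period).
- env.camera(name): name is "scene" or "top"; returns a dict with "frame" (420x560x3 uint8, red, green, blue), "fx", "fy", "cx", "cy" (pixels), "position" and "rotation" of the camera in the world. Camera axes: x right, y down, z forward; pixel columns grow to the right and rows downward; lengths in m; the calibration is good to about 2 mm. A picture is of the moment at which its call begins. There is no depth.
- env.job_done(): hands the job in, once; it reports no verdict.
Trained networks look in a picture, given as the dict that the camera call returned (one of the last four; its "shot" number tells which), for a name from the list of things; names that differ only in an ending like _2 or _b are one class to them, and where a whole thing is asked for, a point or a joint stands for the part that bears it (a point fixed in the world has none). Each returns a list of dicts, best first, with "confidence" (0 to 1); they miss things now and then, are a little off and sometimes report something else, mostly with a low value. They report only what shows in the picture. A call takes as long as a camera call. They do not tell look-alikes from the thing itself.
- env.recognise(picture, name): "centre" ([x, y, z] in m, in the coordinates of the camera as it stood for that picture, good to about 4 mm: the middle of the surface that is visible of it).
- env.mark_of(picture, name): "centre" ([x, y, z] in m, in the coordinates of the camera as it stood for that picture, good to about 4 mm: a listed point, or the origin of a listed thing).
The state is a dict: "clock": time; "qpos": joint angles; "dq": joint speeds; "joint_efforts": joint torques, N m; "tool_pos": TCP position; "eef_rot": TCP orientation; "ft_force": force on the tool from outside, world axes, zero at the start; "torque": the same for the moment, N m; "grip_width": opening from 0.0 (shut) to 1.0 (fully open).
Only numpy, scipy, OpenCV 4.12 (cv2) and the standard library are available. Lean on these libraries where they do the work, as an engineer would, in place of code of your own. Each camera call takes 0.05 s, during which the arm holds its last target. There are 200 camera calls.

## Working session

There is one attempt and no reset: what is moved stays moved. The work goes in short steps, Python scripts to look and compute and a tool call to move; the robot and the scene stay as the last step left them, time stands still between calls to the robot, and variables do not carry over. Pictures are saved under pics/ and viewed, about 8 in all and at most 12, crops included, and the job is handed in when it is done.

Besides the shell and the picture viewer there is one more tool, called after "Emit:" by a JSON object that holds its "op" and its "data". servo_tool: Moves the arm, as the interface text tells. Its arguments: {"type":"object","properties":{"steps":{"type":"array","items":{"type":"array","items":{"type":"array","items":{"type":"number"}}}}},"required":["steps"]}

```bash
mkdir -p pics; cat > h.py <<'E'
from cell import env
import numpy as np, cv2
def w(p,c): return np.array(p['rotation'])@np.array(c)+np.array(p['position'])
def pix(p,X):
    c=np.array(p['rotation']).T@(np.array(X)-np.array(p['position'])); return (p['fx']*c[0]/c[2]+p['cx'],p['fy']*c[1]/c[2]+p['cy'])
def save(p,n): cv2.imwrite('pics/'+n,p['frame'][:,:,::-1])
np.set_printoptions(precision=4,suppress=True)
E
python3 - <<'E'
from h import *
for n in ['scene','top']:
    p=env.camera(n); save(p,n+'0.png'); print(n,p['position'],p['rotation'],p['fx'])
    for t in ['sieve_handle','sieve_lug','tub_collar','tub_ledge','cup','mould_block','mould_round','brush','jar','half_mould','kiln_collar']:
        for r in env.mark_of(p,t)[:4]:
            X=w(p,r['centre']); print(t,round(r['confidence'],2),X,np.round(pix(p,X)))
print(env.get_state())
E
```

```text
scene [1.0014 0.8135 0.8379] [[-0.8138  0.3481 -0.4654]
 [ 0.5811  0.4821 -0.6556]
 [-0.0038 -0.804  -0.5947]] 387.4251275892278
sieve_handle 0.94 [0.2696 0.4738 0.0742] [427. 288.]
sieve_handle 0.91 [0.1747 0.2925 0.0676] [397. 240.]
sieve_handle 0.89 [0.3762 0.1172 0.0738] [309. 233.]
sieve_handle 0.7 [0.5986 0.1572 0.071 ] [256. 271.]
sieve_lug 0.95 [0.4467 0.1057 0.0168] [289. 254.]
sieve_lug 0.9 [0.2618 0.5471 0.0147] [448. 320.]
sieve_lug 0.69 [0.1684 0.2216 0.0182] [378. 239.]
sieve_lug 0.55 [0.583  0.2268 0.0166] [276. 298.]
tub_collar 0.63 [ 0.5654 -0.1446  0.1299] [213. 200.]
tub_collar 0.22 [0.4992 0.3965 0.0007] [340. 328.]
tub_ledge 0.89 [ 0.5657 -0.1462  0.1113] [213. 204.]
cup 0.56 [0.7377 0.0187 0.0029] [192. 280.]
mould_block 0.77 [ 0.4986  0.396  -0.0026] [340. 329.]
mould_round 0.94 [ 0.5381 -0.4122  0.0039] [190. 193.]
brush 0.78 [0.5479 0.0008 0.0009] [244. 252.]
jar 0.63 [ 0.6941 -0.3331  0.0033] [160. 217.]
half_mould 0.66 [0.6951 0.3637 0.0026] [271. 358.]
kiln_collar 0.74 [0.3645 0.268  0.0017] [344. 277.]
kiln_collar 0.54 [0.551  0.0017 0.0007] [243. 253.]
t
[... 1001 characters left out ...]
36.]
half_mould 0.72 [0.6903 0.3671 0.0025] [174. 138.]
kiln_collar 0.61 [ 0.6977 -0.3342 -0.0011] [379. 136.]
kiln_collar 0.55 [ 0.3704  0.2734 -0.002 ] [201. 232.]
{'clock': 1.2, 'qpos': array([-1.2209,  0.2639,  1.604 ,  0.    ,  1.2737, -0.0369]), 'dq': array([ 0.0004,  0.0005, -0.0007,  0.0003,  0.003 , -0.001 ]), 'joint_efforts': array([  0.0005, -51.5076, -36.7723,  -0.0002,   0.001 ,  -0.    ]), 'tool_pos': array([ 0.2546, -0.6251,  0.2313]), 'eef_rot': array([[ 0.9261,  0.3772, -0.    ],
       [ 0.3772, -0.9261,  0.    ],
       [ 0.    , -0.    , -1.    ]]), 'ft_force': array([1.0248, 0.6224, 0.0115]), 'torque': array([-0.0233,  0.035 ,  0.0491]), 'grip_width': 1.0022825154735555}
```

```bash
ls pics; python3 -c "
import cv2,numpy as np
a=cv2.imread('pics/scene0.png');b=cv2.imread('pics/top0.png')
cv2.imwrite('pics/scene0b.png',cv2.resize(a,(800,600)));cv2.imwrite('pics/top0b.png',cv2.resize(b,(800,600)))"
```

```text
scene0.png
top0.png
```

View pics/scene0b.png

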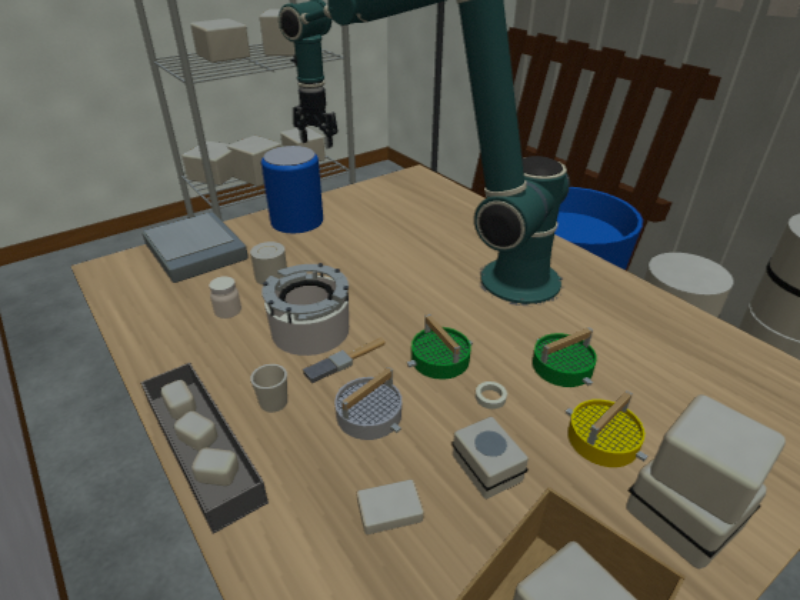

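View pics/top0b.png

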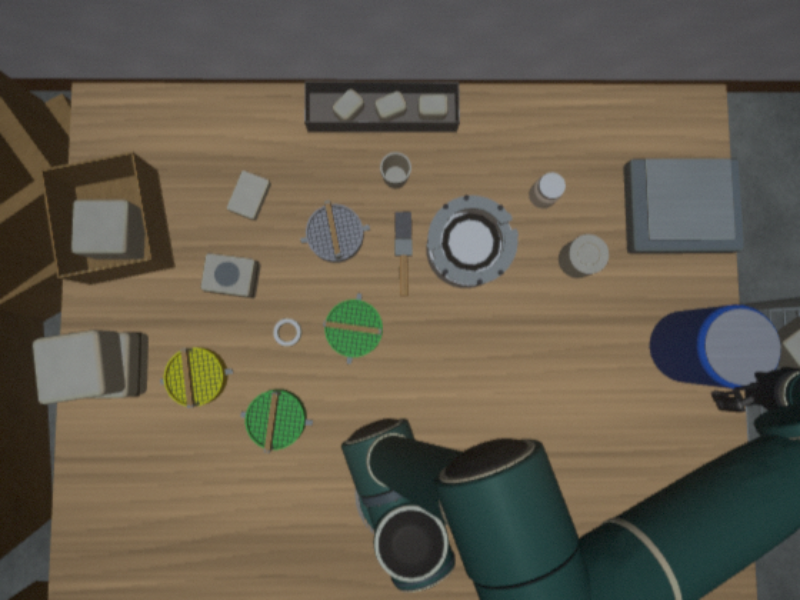

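The real sieve is the grey one at about (333,232) in the enlarged top view, and the tub is at (472,240). I'll crop both to get their angles.

```bash
python3 - <<'E'
import cv2,numpy as np
b=cv2.imread('pics/top0.png');a=cv2.imread('pics/scene0.png')
t=cv2.resize(b[130:210,290:370],(400,400),interpolation=cv2.INTER_CUBIC)
s=cv2.resize(b[125:205,195:275],(400,400),interpolation=cv2.INTER_CUBIC)
u=cv2.resize(a[180:250,175:255],(400,350),interpolation=cv2.INTER_CUBIC);u=u[:200]
v=cv2.resize(a[250:310,225:295],(400,343),interpolation=cv2.INTER_CUBIC)[:200]
cv2.imwrite('pics/c1.png',np.vstack([np.hstack([s,t]),np.hstack([v,u])]))
E
```

```text
(no output)
```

View pics/c1.png

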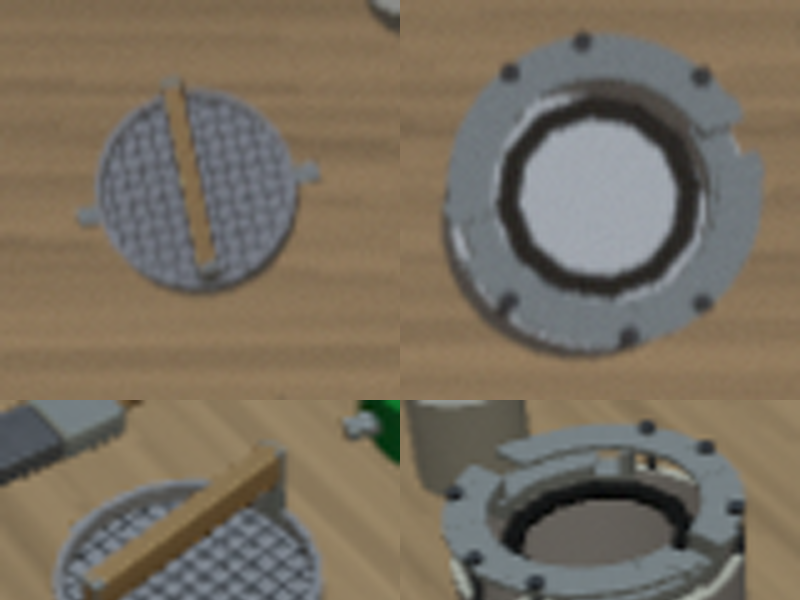

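```bash
python3 - <<'E'
from h import *
out=[]
for n in ['top','scene']:
    p=env.camera(n); c=np.array([0.5645,-0.1445])
    if n=='top':
        f=lambda u,v,z:(lambda d:np.array(p['position'])+d*(z-p['position'][2])/d[2])(np.array(p['rotation'])@[(u-p['cx'])/p['fx'],(v-p['cy'])/p['fy'],1])
        B=[(195+x/5-.4,125+y/5-.4) for x,y in [(173,85),(208,265)]]
        a,b=f(*B[0],.082),f(*B[1],.082);print('bar',a,b,(a+b)/2,np.degrees(np.arctan2(*(a-b)[1::-1])))
        L=[(195+x/5-.4,125+y/5-.4) for x,y in [(80,217),(317,171)]]
        a,b=f(*L[0],.020),f(*L[1],.020);print('lug',a,b,(a+b)/2,np.degrees(np.arctan2(*(a-b)[1::-1]))-90)
    # orthographic: 250mm, 400px, image right=+x world, up=+y
    g=(np.arange(400)-200)/400*.23
    X,Y=np.meshgrid(c[0]+g,c[1]-g); P=np.stack([X,Y,0*X+.126],-1)-np.array(p['position'])
    C=P@np.array(p['rotation'])
    m=cv2.remap(p['frame'],(p['fx']*C[...,0]/C[...,2]+p['cx']).astype('f4'),(p['fy']*C[...,1]/C[...,2]+p['cy']).astype('f4'),cv2.INTER_CUBIC)
    m=m.copy()
    for r in (69.5,97): cv2.circle(m,(200,200),int(r/230*400),(255,0,0),1)
    for d in range(0,360,10):
        q=np.radians(d); cv2.line(m,*[(int(200+r*np.cos(q)),int(200-r*np.sin(q))) for r in (171,(195 if d%30==0 else 183))],(255,255,0),1)
    out.append(m)
cv2.imwrite('pics/c2.png',np.hstack(out)[:,:,::-1])
E
```

```text
bar [0.6563 0.1719 0.082 ] [0.54   0.1491 0.082 ] [0.5982 0.1605 0.082 ] 11.081975240108338
lug [0.5828 0.2403 0.02  ] [0.6137 0.0824 0.02  ] [0.5982 0.1613 0.02  ] 11.053687783738297
```

View pics/c2.png

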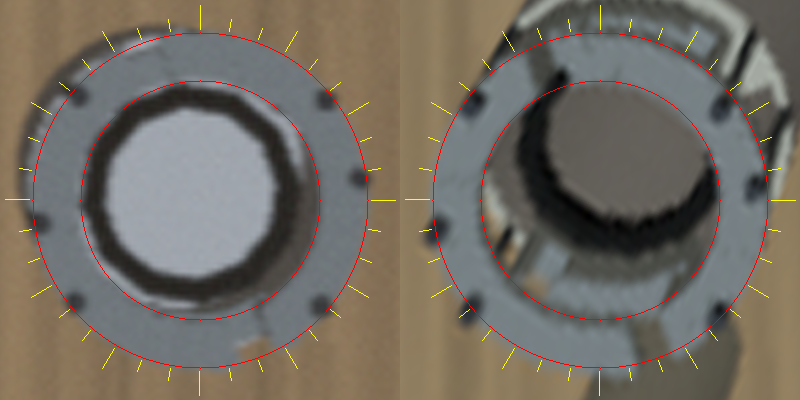

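Emit:
{"op": "servo_tool", "data": {"steps": [[[0,0,0,-0.08,0,0,0],[0,0,0,-0.12,0,0,0],[0,0,0,-0.12,0,0,0],[0,0.05,-0.05,-0.12,0,0,0],[0,0.08,-0.08,-0.12,0,0,0]]]}}

```text
clock: 1.72
tool_pos: [0.2873, -0.5506, 0.3556]
eef_rot: [[0.927, 0.374, 0.003], [0.374, -0.927, -0.007], [0.0, 0.008, -1.0]]
ft_force: [1.1, 0.2, -0.4]
grip_width: 1.001
```

Emit:
{"op": "servo_tool", "data": {"steps": [[[0,0.14,-0.14,0,0,0,0],[0,0.14,-0.14,0,0,0,0],[0,0.14,-0.14,0,0,0,0],[0,0.14,-0.14,0,0,0,0],[0,0.14,-0.14,0,0,0,0]]]}}

```text
clock: 2.13
tool_pos: [0.3645, -0.363, 0.3516]
eef_rot: [[0.926, 0.378, 0.001], [0.378, -0.926, 0.0], [0.001, 0.0, -1.0]]
ft_force: [1.2, -0.1, 0.6]
grip_width: 0.998
```

```bash
python3 - <<'E'
from h import *
a=cv2.imread('pics/top0.png')
p=env.camera('scene');s=env.get_state();print(s['clock'],s['tool_pos'],s['eef_rot'],s['qpos'])
# slot edges along ring radius 76..94 in scene view
c=np.array([0.5645,-0.1445])
prof=[]
A=np.arange(0,360,1.)
f=cv2.GaussianBlur(cv2.imread('pics/scene0.png'),(1,1),0).astype('f4')
ac=[]
for r in (.078,.083,.088,.092):
    q=np.radians(A);X=np.stack([c[0]+r*np.cos(q),c[1]+r*np.sin(q),0*q+.126],-1)
    C=(X-np.array(p['position']))@np.array(p['rotation'])
    ac.append(cv2.remap(f,(p['fx']*C[:,0]/C[:,2]+p['cx']).astype('f4')[None],(p['fy']*C[:,1]/C[:,2]+p['cy']).astype('f4')[None],cv2.INTER_LINEAR)[0])
ac=np.array(ac); m=ac[...,0]-0*ac[...,2]
for k in list(range(96,130,1))+list(range(274,310,1)): print(k,m[:,k].astype(int),(ac[:,k,0]-ac[:,k,2]).astype(int))
E
```

```text
2.1833 [ 0.3662 -0.359   0.352 ] [[ 0.9248  0.3804  0.003 ]
 [ 0.3804 -0.9248  0.004 ]
 [ 0.0043 -0.0025 -1.    ]] [-0.8273 -0.0986  1.776   0.0049  1.465   0.3528]
96 [132 132 122 117] [13 12 11 10]
97 [132 132 125 124] [13 13 12 11]
98 [132 132 129 131] [14 13 13 13]
99 [131 132 132 132] [14 14 13 13]
100 [131 132 132 132] [14 14 13 13]
101 [130 131 132 130] [14 14 13 12]
102 [130 128 131 131] [14 13 13 13]
103 [129 125 131 128] [13 12 13 12]
104 [108 124 131 125] [11 12 13 11]
105 [ 86 124 129 126] [ 8 12 12 11]
106 [ 62 124 122 127] [ 5 12 11 12]
107 [ 54 111 113 117] [ 3  9  9 10]
108 [ 46  98 100 101] [1 6 6 6]
109 [52 86 85 84] [0 2 2 2]
110 [55 73 76 70] [ 0  0  0 -1]
111 [54 66 69 64] [-1 -3 -2 -3]
112 [56 65 65 64] [-2 -3 -3 -4]
113 [59 65 64 65] [-2 -3 -4 -5]
114 [62 65 65 66] [-2 -3 -3 -5]
115 [64 65 67 71] [-2 -3 -2 -3]
116 [67 70 72 80] [-2 -1 -1  0]
117 [70 78 80 94] [-1  0  1  3]
118 [ 78  89  95 109] [0 3 4 8]
119 [ 92 102 111 116] [ 4  6  9 10]
120 [104 115 124 122] [ 7  9 12 11]
121 [116 123 132 128] [10 11 13 12]
122 [128 128 133 132] [12 12 13 13]
123 [130 132 13
[... 808 characters left out ...]
8] [-11 -15 -15 -15]
291 [82 77 78 79] [-11 -16 -15 -15]
292 [81 79 78 80] [-13 -15 -15 -15]
293 [77 82 79 83] [-16 -13 -15 -13]
294 [80 88 87 89] [-14  -9 -10  -9]
295 [ 90  97  97 100] [-8 -4 -5 -3]
296 [101 108 109 111] [-2  1  1  2]
297 [113 116 121 121] [3 5 8 8]
298 [124 123 128 128] [ 9  9 12 12]
299 [130 128 131 132] [12 11 13 14]
300 [131 131 132 131] [13 13 13 13]
301 [132 132 132 131] [13 14 13 13]
302 [132 132 132 131] [14 14 14 13]
303 [132 132 131 130] [14 14 13 13]
304 [132 132 130 130] [14 14 13 13]
305 [132 131 128 130] [14 14 13 13]
306 [132 131 125 132] [14 14 12 13]
307 [132 131 125 133] [14 14 12 13]
308 [132 132 128 129] [14 14 13 13]
309 [132 132 129 124] [14 14 13 13]
```

Emit:
{"op": "servo_tool", "data": {"steps": [[[0,0.14,-0.14,0,0,0,3],[0,0.14,-0.14,0,0,0,6],[0,0.14,-0.14,0,0,0,11],[0,0.14,-0.14,0,0,0,11],[0,0.14,-0.14,0,0,0,11]]]}}

```text
clock: 2.6
tool_pos: [0.4413, -0.1809, 0.3517]
eef_rot: [[0.981, 0.194, 0.001], [0.194, -0.981, 0.0], [0.001, -0.0, -1.0]]
ft_force: [0.3, -0.3, 0.2]
grip_width: 0.998
```

Emit:
{"op": "servo_tool", "data": {"steps": [[[0,0.17,-0.1,0.1,0,0,0],[0,0.17,-0.1,0.1,0,0,0],[0,0.17,-0.1,0.1,0,0,0],[0,0.17,-0.1,0.1,0,0,0],[0,0.17,-0.1,0.1,0,0,0]]]}}

```text
clock: 3.02
tool_pos: [0.5808, -0.0587, 0.2565]
eef_rot: [[0.981, 0.194, 0.001], [0.194, -0.981, -0.0], [0.001, 0.001, -1.0]]
ft_force: [0.7, -0.8, 0.3]
grip_width: 1.004
```

```bash
cat > rel.py <<'E'
from h import *
import sys
s=env.get_state();R=s['eef_rot'];print(s['clock'],s['tool_pos'],'yaw',np.degrees(np.arctan2(R[1,0],R[0,0])),'q6',s['qpos'][5],'F',s['ft_force'],s['torque'],s['grip_width'])
if len(sys.argv)>3: print('tool shift',R.T@(np.array([float(v) for v in sys.argv[1:4]])-s['tool_pos']))
E
python3 rel.py .598 .161 .052
```

```text
3.0167 [ 0.5808 -0.0587  0.2565] yaw 11.183392450603167 q6 1.232503627070657 F [ 0.7128 -0.8287  0.3366] [ 0.0565 -0.0092 -0.0137] 1.0043833112706257
tool shift [ 0.0593 -0.2123  0.2045]
```

Emit:
{"op": "servo_tool", "data": {"steps": [[[0,0.058,-0.208,0.08,0,0,0],[0,0.058,-0.208,0.08,0,0,0],[0,0.058,-0.208,0.08,0,0,0],[0,0.058,-0.208,0.08,0,0,0],[0,0.058,-0.208,0.08,0,0,0]]]}}

```text
clock: 3.43
tool_pos: [0.5948, 0.1365, 0.1841]
eef_rot: [[0.981, 0.193, 0.0], [0.193, -0.981, -0.0], [0.0, 0.0, -1.0]]
ft_force: [0.4, -0.8, -0.0]
grip_width: 0.999
```

Emit:
{"op": "servo_tool", "data": {"steps": [[[0,0.003,-0.012,0.01,0,0,0],[0,0.003,-0.012,0.01,0,0,0],[0,0.003,-0.012,0.01,0,0,0]]]}}

```text
clock: 3.68
tool_pos: [0.5946, 0.1472, 0.1738]
eef_rot: [[0.981, 0.196, -0.002], [0.196, -0.981, -0.001], [-0.002, 0.001, -1.0]]
ft_force: [0.3, -0.0, 0.0]
grip_width: 1.002
```

```bash
python3 rel.py .598 .161 .052; python3 - <<'E'
from h import *
p=env.camera('scene');save(p,'s1.png')
f=p['frame']; X=(.598,.161,.072);u,v=map(int,pix(p,X))
cv2.imwrite('pics/s1c.png',cv2.resize(f[v-90:v+60,u-80:u+80,::-1],(640,600),interpolation=cv2.INTER_CUBIC))
for r in env.mark_of(p,'sieve_handle'):print(r['confidence'],w(p,r['centre']))
E
```

```text
3.6833 [0.5946 0.1472 0.1738] yaw 11.278304159190304 q6 1.5767632383924683 F [ 0.3376 -0.0478  0.0277] [ 0.0005 -0.0116  0.0182] 1.001665595015964
tool shift [ 0.0062 -0.013   0.1217]
0.91 [0.3779 0.1177 0.0699]
0.82 [0.1741 0.2928 0.0692]
0.7 [0.2717 0.4723 0.0743]
0.58 [0.5985 0.1586 0.0701]
```

View pics/s1c.png

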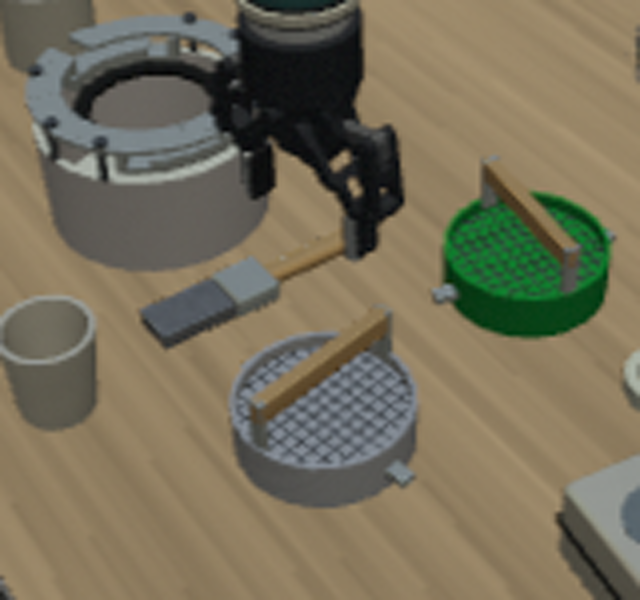

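Emit:
{"op": "servo_tool", "data": {"steps": [[[0,0.006,-0.013,0.03,0,0,0],[0,0.006,-0.013,0.06,0,0,0],[0,0.006,-0.013,0.09,0,0,0],[0,0.006,-0.013,0.12,0,0,0],[0,0.006,-0.013,0.12,0,0,0]]]}}

```text
clock: 4.2
tool_pos: [0.5943, 0.158, 0.0492]
eef_rot: [[0.981, 0.191, -0.01], [0.191, -0.982, -0.003], [-0.01, 0.001, -1.0]]
ft_force: [-1.9, -0.9, -1.0]
grip_width: 0.998
```

Emit:
{"op": "servo_tool", "data": {"steps": [[[255,0,0,0,0,0,0],[255,0,0,0,0,0,0],[255,0,0,0,0,0,0],[255,0,0,0,0,0,0],[255,0,0,0,0,0,0]]]}}

```text
clock: 4.62
tool_pos: [0.6003, 0.1613, 0.0571]
eef_rot: [[0.981, 0.193, 0.004], [0.193, -0.981, 0.001], [0.004, -0.0, -1.0]]
ft_force: [0.2, -0.8, 0.0]
grip_width: 0.299
```

Emit:
{"op": "servo_tool", "data": {"steps": [[[255,0,0,0,0,0,0],[255,0,0,0,0,0,0],[255,0,0,0,0,0,0],[255,0,0,0,0,0,0],[255,0,0,0,0,0,0]]]}}

```text
clock: 5.03
tool_pos: [0.5996, 0.1616, 0.0563]
eef_rot: [[0.981, 0.194, 0.002], [0.194, -0.981, 0.001], [0.002, -0.0, -1.0]]
ft_force: [-1.3, -0.1, 6.5]
grip_width: 0.128
```

```bash
python3 rel.py .598 .161 .052
```

```text
5.0333 [0.5996 0.1616 0.0563] yaw 11.173006265169457 q6 1.5987245934259866 F [-1.3273 -0.1001  6.5218] [ 0.0496  0.2019 -0.0596] 0.1279017360295375
tool shift [-0.0017  0.0002  0.0043]
```

Emit:
{"op": "servo_tool", "data": {"steps": [[[255,0,0,-0.01,0,0,0],[255,0,0,-0.03,0,0,0],[255,0,0,-0.06,0,0,0],[255,0,0,-0.1,0,0,0],[255,0,0,-0.1,0,0,0]]]}}

```text
clock: 5.45
tool_pos: [0.603, 0.1622, 0.163]
eef_rot: [[0.981, 0.194, 0.012], [0.194, -0.981, 0.003], [0.012, -0.0, -1.0]]
ft_force: [2.8, 0.9, -2.1]
grip_width: 0.128
```

Emit:
{"op": "servo_tool", "data": {"steps": [[[255,0,0.01,-0.025,0,0,-3],[255,-0.02,0.03,-0.05,0,0,-6],[255,-0.05,0.06,-0.06,0,0,-10],[255,-0.07,0.09,-0.06,0,0,-10],[255,-0.08,0.12,-0.06,0,0,-10]]]}}

```text
clock: 5.87
tool_pos: [0.5406, 0.0268, 0.2149]
eef_rot: [[0.932, 0.363, -0.002], [0.363, -0.932, -0.001], [-0.002, -0.0, -1.0]]
ft_force: [0.4, -0.0, -4.7]
grip_width: 0.127
```

```bash
python3 rel.py .564 -.145 .22
```

```text
5.8667 [0.5406 0.0268 0.2149] yaw 21.258107568581682 q6 1.203790345878647 F [ 0.3853 -0.0259 -4.7334] [ 0.0009 -0.0317  0.0386] 0.12691647907438497
tool shift [-0.0404  0.1686 -0.005 ]
```

Emit:
{"op": "servo_tool", "data": {"steps": [[[255,-0.01,0.04,0,0,0,0],[255,-0.02,0.08,0,0,0,0],[255,-0.03,0.12,0,0,0,0],[255,-0.038,0.155,0,0,0,0],[255,-0.04,0.165,0,0,0,0]]]}}

```text
clock: 6.28
tool_pos: [0.565, -0.1456, 0.2138]
eef_rot: [[0.934, 0.358, -0.001], [0.358, -0.934, -0.003], [-0.002, 0.002, -1.0]]
ft_force: [0.7, 0.4, -4.2]
grip_width: 0.128
```

Emit:
{"op": "servo_tool", "data": {"steps": [[[255,0,0,0,0,0,0],[255,0,0,0,0,0,0],[255,0,0,0,0,0,0],[255,0,0,0,0,0,0]]]}}

```text
clock: 6.62
tool_pos: [0.5651, -0.139, 0.2142]
eef_rot: [[0.932, 0.362, -0.001], [0.362, -0.932, 0.001], [-0.001, -0.001, -1.0]]
ft_force: [0.7, 0.6, -3.6]
grip_width: 0.128
```

```bash
cat > look.py <<'E'
from h import *
import sys
n=sys.argv[1]
o=[]
s=env.get_state(); t=s['tool_pos']
for k in ('scene','top'):
    p=env.camera(k);save(p,n+k+'.png')
    for nm in ('sieve_handle','sieve_lug','tub_collar','tub_ledge'):
        for r in env.mark_of(p,nm):
            X=w(p,r['centre'])
            if np.hypot(X[0]-.564,X[1]+.145)<.11: print(k,nm,round(r['confidence'],2),X)
    u,v=map(int,pix(p,(.564,-.145,.16)))
    h=56; o.append(cv2.resize(p['frame'][max(v-h,0):v+h,u-h:u+h,::-1],(400,400),interpolation=cv2.INTER_CUBIC))
cv2.imwrite('pics/'+n+'.png',np.hstack(o))
E
python3 rel.py .564 -.145 .22; python3 look.py a
```

```text
6.6167 [ 0.5651 -0.139   0.2142] yaw 21.24174739324771 q6 0.9156411719668521 F [ 0.7282  0.5675 -3.5988] [ 0.011  -0.0248 -0.0697] 0.12803321012852534
tool shift [-0.0032  0.0052 -0.0059]
scene sieve_handle 0.56 [ 0.5648 -0.1452  0.2306]
scene sieve_lug 0.84 [ 0.5399 -0.0791  0.1693]
scene tub_collar 0.88 [ 0.5621 -0.1458  0.1298]
scene tub_ledge 0.74 [ 0.5665 -0.1472  0.1093]
scene tub_ledge 0.35 [ 0.5649 -0.1427  0.2275]
top sieve_handle 0.87 [ 0.5687 -0.1401  0.2288]
top sieve_lug 0.86 [ 0.5391 -0.0752  0.178 ]
```

View pics/a.png

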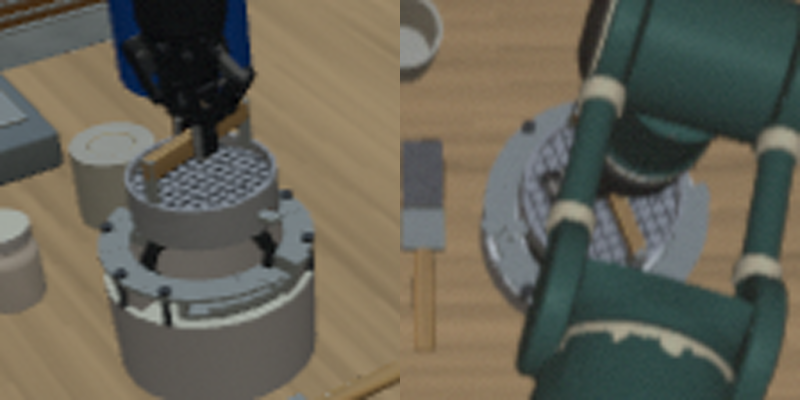

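Emit:
{"op": "servo_tool", "data": {"steps": [[[255,-0.0016,0.0053,0,0,0,0],[255,-0.0016,0.0053,0.01,0,0,0],[255,-0.0016,0.0053,0.02,0,0,0],[255,-0.0016,0.0053,0.028,0,0,0],[255,-0.0016,0.0053,0.028,0,0,0]]]}}

```text
clock: 7.53
tool_pos: [0.5638, -0.1454, 0.183]
eef_rot: [[0.933, 0.361, -0.006], [0.361, -0.933, 0.002], [-0.005, -0.004, -1.0]]
ft_force: [-1.1, 0.6, -4.9]
grip_width: 0.134
```

Emit:
{"op": "servo_tool", "data": {"steps": [[[255,0,0,0,0,0,0],[255,0,0,0,0,0,0],[255,0,0,0,0,0,0]]]}}

```text
clock: 7.78
tool_pos: [0.5664, -0.146, 0.1871]
eef_rot: [[0.933, 0.361, 0.001], [0.361, -0.933, -0.0], [0.001, 0.0, -1.0]]
ft_force: [0.6, -0.2, -3.4]
grip_width: 0.124
```

```bash
python3 rel.py .5655 -.1445 .172; python3 look.py b
```

```text
7.7833 [ 0.5664 -0.146   0.1871] yaw 21.164722063339855 q6 0.9064441120684466 F [ 0.5638 -0.2178 -3.3892] [-0.0078 -0.0053  0.0353] 0.12446670410571875
tool shift [-0.0003 -0.0018  0.0151]
scene sieve_handle 0.65 [ 0.5651 -0.1516  0.2028]
scene sieve_lug 0.8 [ 0.5392 -0.0821  0.1465]
scene tub_collar 0.89 [ 0.5645 -0.1466  0.1288]
scene tub_collar 0.31 [ 0.5415 -0.0846  0.1425]
scene tub_ledge 0.77 [ 0.5641 -0.1439  0.1079]
top sieve_handle 0.97 [ 0.5666 -0.1473  0.2033]
top sieve_lug 0.78 [ 0.5415 -0.0795  0.1485]
```

View pics/b.png

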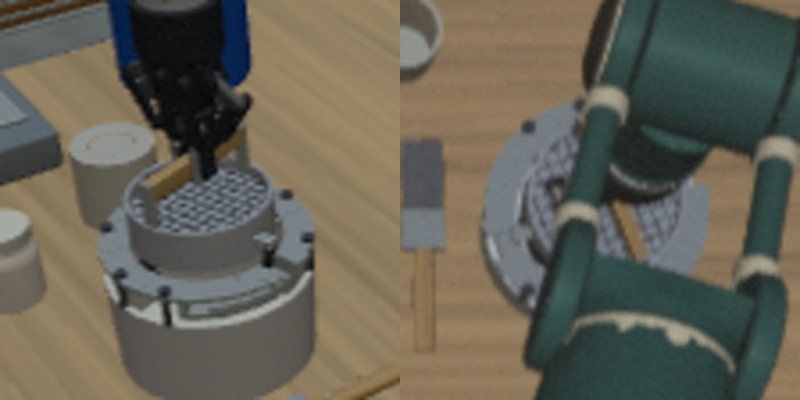

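Emit:
{"op": "servo_tool", "data": {"steps": [[[255,0,-0.001,0.003,0,0,0],[255,0,-0.001,0.006,0,0,0],[255,0,-0.001,0.009,0,0,0],[255,0,-0.001,0.012,0,0,0],[255,0,-0.001,0.012,0,0,0]]]}}

```text
clock: 8.7
tool_pos: [0.5649, -0.1448, 0.1735]
eef_rot: [[0.933, 0.361, -0.002], [0.361, -0.933, 0.001], [-0.002, -0.001, -1.0]]
ft_force: [-0.5, -0.7, -5.0]
grip_width: 0.128
```

Emit:
{"op": "servo_tool", "data": {"steps": [[[255,0,0,0.002,0,0,0],[255,0,0,0.004,0,0,0],[255,0,0,0.006,0,0,0],[255,0,0,0.006,0,0,0]]]}}

```text
clock: 9.03
tool_pos: [0.5654, -0.145, 0.1682]
eef_rot: [[0.933, 0.361, -0.001], [0.361, -0.933, 0.0], [-0.001, -0.0, -1.0]]
ft_force: [0.8, -0.1, -5.0]
grip_width: 0.127
```

```bash
python3 rel.py .5655 -.1445 .172
```

```text
9.0333 [ 0.5654 -0.145   0.1682] yaw 21.16194108003494 q6 0.907809219067914 F [ 0.7601 -0.0764 -4.9811] [-0.0538 -0.0029 -0.0072] 0.12668327326933732
tool shift [ 0.0003 -0.0004 -0.0038]
```

Emit:
{"op": "servo_tool", "data": {"steps": [[[255,0,0,0.0015,0,0,0],[255,0,0,0.003,0,0,0],[255,0,0,0.0045,0,0,0],[255,0,0,0.0045,0,0,0]]]}}

```text
clock: 9.37
tool_pos: [0.5654, -0.145, 0.1638]
eef_rot: [[0.933, 0.361, -0.001], [0.361, -0.933, 0.0], [-0.0, -0.0, -1.0]]
ft_force: [-0.6, -0.2, -4.0]
grip_width: 0.131
```

Emit:
{"op": "servo_tool", "data": {"steps": [[[255,0,0,0.0015,0,0,0],[255,0,0,0.003,0,0,0],[255,0,0,0.003,0,0,0]]]}}

```text
clock: 9.62
tool_pos: [0.5654, -0.145, 0.1608]
eef_rot: [[0.933, 0.361, -0.001], [0.361, -0.933, 0.0], [-0.0, -0.0, -1.0]]
ft_force: [-0.8, -0.8, -4.9]
grip_width: 0.129
```

```bash
python3 rel.py .5655 -.1445 .172
```

```text
9.6167 [ 0.5654 -0.145   0.1608] yaw 21.163219151866933 q6 0.9077940281863783 F [-0.7698 -0.7803 -4.8617] [0.0017 0.0142 0.0277] 0.12927898728800755
tool shift [ 0.0002 -0.0004 -0.0112]
```

Still free with no contact, so the lugs are in the slots. I'll keep going down toward the seal.

Emit:
{"op": "servo_tool", "data": {"steps": [[[255,0,0,0.001,0,0,0],[255,0,0,0.002,0,0,0],[255,0,0,0.003,0,0,0],[255,0,0,0.003,0,0,0]]]}}

```text
clock: 9.95
tool_pos: [0.5655, -0.145, 0.1579]
eef_rot: [[0.933, 0.361, -0.0], [0.361, -0.933, 0.0], [-0.0, -0.0, -1.0]]
ft_force: [-0.6, -0.1, -4.3]
grip_width: 0.13
```

Emit:
{"op": "servo_tool", "data": {"steps": [[[255,0,0,0.001,0,0,0],[255,0,0,0.001,0,0,0],[255,0,0,0.001,0,0,0]]]}}

```text
clock: 10.2
tool_pos: [0.5657, -0.1451, 0.1574]
eef_rot: [[0.933, 0.361, 0.0], [0.361, -0.933, -0.0], [0.0, 0.0, -1.0]]
ft_force: [-0.6, 0.2, -3.2]
grip_width: 0.131
```

Emit:
{"op": "servo_tool", "data": {"steps": [[[255,0,0,0.001,0,0,0],[255,0,0,0.001,0,0,0],[255,0,0,0.001,0,0,0]]]}}

```text
clock: 10.45
tool_pos: [0.5658, -0.1451, 0.1573]
eef_rot: [[0.933, 0.361, 0.0], [0.361, -0.933, -0.0], [0.0, 0.0, -1.0]]
ft_force: [-3.8, 0.7, 4.0]
grip_width: 0.127
```

Emit:
{"op": "servo_tool", "data": {"steps": [[[255,0,0,0.001,0,0,0],[255,0,0,0.001,0,0,0],[255,0,0,0.001,0,0,0]]]}}

```text
clock: 10.7
tool_pos: [0.5658, -0.1451, 0.1564]
eef_rot: [[0.933, 0.361, 0.001], [0.361, -0.933, -0.0], [0.0, 0.0, -1.0]]
ft_force: [-5.6, 1.5, 6.2]
grip_width: 0.125
```

Emit:
{"op": "servo_tool", "data": {"steps": [[[255,0,0,0.001,0,0,0],[255,0,0,0.001,0,0,0],[255,0,0,0.001,0,0,0]]]}}

```text
clock: 10.95
tool_pos: [0.5658, -0.1451, 0.1555]
eef_rot: [[0.933, 0.361, 0.001], [0.361, -0.933, -0.0], [0.0, 0.0, -1.0]]
ft_force: [-5.2, 1.8, 5.6]
grip_width: 0.13
```

Emit:
{"op": "servo_tool", "data": {"steps": [[[255,0,0,0.001,0,0,0],[255,0,0,0.001,0,0,0],[255,0,0,0.001,0,0,0]]]}}

```text
clock: 11.2
tool_pos: [0.5658, -0.1451, 0.1545]
eef_rot: [[0.933, 0.361, 0.001], [0.361, -0.933, -0.0], [0.0, 0.0, -1.0]]
ft_force: [-5.1, 1.2, 7.0]
grip_width: 0.126
```

Emit:
{"op": "servo_tool", "data": {"steps": [[[255,-0.0007,0,0.0007,0,0,0],[255,-0.0007,0,0.0007,0,0,0],[255,-0.0007,0,0.0007,0,0,0]]]}}

```text
clock: 11.45
tool_pos: [0.5658, -0.1452, 0.1543]
eef_rot: [[0.933, 0.361, 0.002], [0.361, -0.933, 0.0], [0.002, 0.001, -1.0]]
ft_force: [-4.4, 1.9, 8.5]
grip_width: 0.124
```

Emit:
{"op": "servo_tool", "data": {"steps": [[[255,-0.0005,0,0.001,0,0,0],[255,-0.0005,0,0.001,0,0,0],[255,-0.0005,0,0.001,0,0,0]]]}}

```text
clock: 11.7
tool_pos: [0.5658, -0.1452, 0.1543]
eef_rot: [[0.933, 0.361, 0.003], [0.361, -0.933, 0.0], [0.003, 0.001, -1.0]]
ft_force: [-5.0, 2.4, 10.6]
grip_width: 0.128
```

```bash
python3 rel.py .5655 -.1445 .172
```

```text
11.7 [ 0.5658 -0.1452  0.1543] yaw 21.15564474222454 q6 0.9065807227368353 F [-4.9861  2.4129 10.552 ] [0.5453 0.7782 0.032 ] 0.12845294623639983
tool shift [ 0.0001 -0.0007 -0.0177]
```

Emit:
{"op": "servo_tool", "data": {"steps": [[[255,0,0,0.0005,0,0,2],[255,0,0,0.0005,0,0,4],[255,0,0,0.0005,0,0,6],[255,0,0,0.0005,0,0,8],[255,0,0,0.0005,0,0,8]]]}}

```text
clock: 12.12
tool_pos: [0.5675, -0.1455, 0.1543]
eef_rot: [[0.974, 0.228, 0.007], [0.228, -0.974, -0.001], [0.006, 0.003, -1.0]]
ft_force: [0.5, 1.6, 9.9]
grip_width: 0.131
```

```bash
python3 rel.py
```

```text
12.1167 [ 0.5675 -0.1455  0.1543] yaw 13.16560962059291 q6 1.0464392248162304 F [0.4821 1.6492 9.9327] [0.4661 0.1645 0.4966] 0.1308051721816825
```

Emit:
{"op": "servo_tool", "data": {"steps": [[[255,-0.0005,0,0,0,0,2.5],[255,-0.0005,0,0,0,0,5],[255,-0.0005,0,0,0,0,7.5],[255,-0.0005,0,0,0,0,10],[255,-0.0005,0,0,0,0,10]]]}}

```text
clock: 12.53
tool_pos: [0.5677, -0.1456, 0.1543]
eef_rot: [[0.998, 0.055, 0.008], [0.055, -0.998, -0.001], [0.008, 0.002, -1.0]]
ft_force: [0.8, 2.4, 9.0]
grip_width: 0.128
```

Emit:
{"op": "servo_tool", "data": {"steps": [[[255,0,0,0.0003,0,0,1.5],[255,0,0,0.0003,0,0,3],[255,0,0,0.0003,0,0,4.5],[255,0,0,0.0003,0,0,5]]]}}

```text
clock: 12.87
tool_pos: [0.5678, -0.1457, 0.1543]
eef_rot: [[0.999, -0.031, 0.008], [-0.031, -1.0, -0.001], [0.008, 0.001, -1.0]]
ft_force: [1.8, 2.8, 9.4]
grip_width: 0.127
```

```bash
python3 rel.py
```

```text
12.8667 [ 0.5678 -0.1457  0.1543] yaw -1.7967486442648204 q6 1.3072884023647862 F [1.8216 2.8102 9.4332] [0.4058 0.0254 0.6811] 0.1265369096887727
```

Emit:
{"op": "servo_tool", "data": {"steps": [[[255,0,0,0.0005,0,0,1],[255,0,0,0.0005,0,0,2],[255,0,0,0.0005,0,0,3],[255,0,0,0.0005,0,0,3]]]}}

```text
clock: 13.2
tool_pos: [0.5679, -0.1457, 0.1543]
eef_rot: [[0.997, -0.083, 0.009], [-0.083, -0.997, -0.001], [0.009, 0.001, -1.0]]
ft_force: [0.7, 3.5, 11.2]
grip_width: 0.123
```

Emit:
{"op": "servo_tool", "data": {"steps": [[[255,0,0,0,0,0,1],[255,0,0,0,0,0,2],[255,0,0,0,0,0,3],[255,0,0,0,0,0,3]]]}}

```text
clock: 13.53
tool_pos: [0.5679, -0.1457, 0.1543]
eef_rot: [[0.991, -0.135, 0.009], [-0.135, -0.991, -0.002], [0.009, 0.0, -1.0]]
ft_force: [-0.2, 2.9, 10.2]
grip_width: 0.124
```

```bash
python3 rel.py
```

```text
13.5333 [ 0.5679 -0.1457  0.1543] yaw -7.773859473923053 q6 1.4115972774268937 F [-0.1949  2.8854 10.183 ] [0.4625 0.1695 0.6235] 0.12408460676565106
```

Emit:
{"op": "servo_tool", "data": {"steps": [[[255,0,0,0,0,0,1],[255,0,0,0,0,0,2],[255,0,0,0,0,0,3],[255,0,0,0,0,0,3]]]}}

```text
clock: 13.87
tool_pos: [0.5678, -0.1458, 0.1543]
eef_rot: [[0.982, -0.187, 0.009], [-0.187, -0.982, -0.002], [0.009, 0.0, -1.0]]
ft_force: [0.1, 2.2, 12.0]
grip_width: 0.125
```

Emit:
{"op": "servo_tool", "data": {"steps": [[[255,0,0,0,0,0,1],[255,0,0,0,0,0,2],[255,0,0,0,0,0,3],[255,0,0,0,0,0,3]]]}}

```text
clock: 14.2
tool_pos: [0.5678, -0.1459, 0.1543]
eef_rot: [[0.971, -0.238, 0.008], [-0.238, -0.971, -0.002], [0.009, -0.0, -1.0]]
ft_force: [0.4, 2.6, 10.3]
grip_width: 0.122
```

```bash
python3 rel.py
```

```text
14.2 [ 0.5678 -0.1459  0.1543] yaw -13.774640394279729 q6 1.5163641857578347 F [ 0.428   2.5515 10.3405] [0.3377 0.1592 0.641 ] 0.12229736470457475
```

Turned 35° from the slot. Continuing.

Emit:
{"op": "servo_tool", "data": {"steps": [[[255,0,0,0,0,0,1],[255,0,0,0,0,0,2],[255,0,0,0,0,0,3],[255,0,0,0,0,0,3]]]}}

```text
clock: 14.53
tool_pos: [0.5677, -0.1459, 0.1543]
eef_rot: [[0.957, -0.289, 0.008], [-0.289, -0.957, -0.002], [0.009, -0.001, -1.0]]
ft_force: [0.7, 1.9, 12.3]
grip_width: 0.126
```

Emit:
{"op": "servo_tool", "data": {"steps": [[[255,0,0,0,0,0,1],[255,0,0,0,0,0,2],[255,0,0,0,0,0,3],[255,0,0,0,0,0,3]]]}}

```text
clock: 14.87
tool_pos: [0.5677, -0.146, 0.1543]
eef_rot: [[0.941, -0.338, 0.008], [-0.338, -0.941, -0.002], [0.009, -0.001, -1.0]]
ft_force: [0.3, 2.2, 10.2]
grip_width: 0.129
```

```bash
python3 rel.py
```

```text
14.8667 [ 0.5677 -0.146   0.1543] yaw -19.77277333977676 q6 1.6210695618811772 F [ 0.2876  2.196  10.1807] [0.3074 0.1277 0.5974] 0.12867097033399003
```

Emit:
{"op": "servo_tool", "data": {"steps": [[[255,0,0,0,0,0,1],[255,0,0,0,0,0,2],[255,0,0,0,0,0,3],[255,0,0,0,0,0,3]]]}}

```text
clock: 15.2
tool_pos: [0.5677, -0.146, 0.1543]
eef_rot: [[0.922, -0.387, 0.008], [-0.387, -0.922, -0.002], [0.008, -0.001, -1.0]]
ft_force: [1.1, 1.9, 11.0]
grip_width: 0.129
```

Emit:
{"op": "servo_tool", "data": {"steps": [[[255,0,0,0,0,0,1],[255,0,0,0,0,0,2],[255,0,0,0,0,0,3],[255,0,0,0,0,0,3]]]}}

```text
clock: 15.53
tool_pos: [0.5678, -0.1461, 0.1543]
eef_rot: [[0.9, -0.435, 0.009], [-0.435, -0.901, -0.002], [0.009, -0.002, -1.0]]
ft_force: [0.9, 2.7, 11.4]
grip_width: 0.125
```

```bash
python3 rel.py
```

```text
15.5333 [ 0.5678 -0.1461  0.1543] yaw -25.772416734496336 q6 1.7257776238042313 F [ 0.8792  2.6944 11.3988] [0.3187 0.1836 0.632 ] 0.12451646059622368
```

Emit:
{"op": "servo_tool", "data": {"steps": [[[255,0,0,0,0,0,1],[255,0,0,0,0,0,2],[255,0,0,0,0,0,3],[255,0,0,0,0,0,3]]]}}

```text
clock: 15.87
tool_pos: [0.5679, -0.146, 0.1543]
eef_rot: [[0.877, -0.481, 0.009], [-0.481, -0.877, -0.002], [0.009, -0.002, -1.0]]
ft_force: [1.2, 2.1, 10.4]
grip_width: 0.131
```

Emit:
{"op": "servo_tool", "data": {"steps": [[[255,0,0,0,0,0,1],[255,0,0,0,0,0,2],[255,0,0,0,0,0,3],[255,0,0,0,0,0,3]]]}}

```text
clock: 16.2
tool_pos: [0.5679, -0.1461, 0.1542]
eef_rot: [[0.85, -0.526, 0.009], [-0.526, -0.85, -0.002], [0.009, -0.003, -1.0]]
ft_force: [0.3, 2.7, 10.5]
grip_width: 0.126
```

```bash
python3 rel.py
```

```text
16.2 [ 0.5679 -0.1461  0.1542] yaw -31.7610836965445 q6 1.8303762499240361 F [ 0.3422  2.6838 10.4582] [0.291  0.1243 0.6548] 0.12607051002205277
```

Emit:
{"op": "servo_tool", "data": {"steps": [[[255,0,0,0,0,0,1],[255,0,0,0,0,0,2],[255,0,0,0,0,0,2.5],[255,0,0,0,0,0,2.5]]]}}

```text
clock: 16.53
tool_pos: [0.5678, -0.1461, 0.1542]
eef_rot: [[0.827, -0.563, 0.009], [-0.563, -0.827, -0.002], [0.008, -0.003, -1.0]]
ft_force: [1.2, 1.1, 11.8]
grip_width: 0.126
```

Emit:
{"op": "servo_tool", "data": {"steps": [[[255,0,0,0,0,0,1],[255,0,0,0,0,0,2],[255,0,0,0,0,0,2],[255,0,0,0,0,0,2]]]}}

```text
clock: 16.87
tool_pos: [0.5672, -0.1457, 0.1541]
eef_rot: [[0.807, -0.59, 0.007], [-0.59, -0.807, -0.002], [0.007, -0.003, -1.0]]
ft_force: [-2.1, 2.4, 11.8]
grip_width: 0.129
```

```bash
python3 rel.py
```

```text
16.8667 [ 0.5672 -0.1457  0.1541] yaw -36.1486613887064 q6 1.9072556976669732 F [-2.104   2.4259 11.8414] [0.4064 0.3707 1.1803] 0.12906246336800317
```

Emit:
{"op": "servo_tool", "data": {"steps": [[[255,0,0,0,0,0,-1.5],[255,0,0,0,0,0,-1.5],[255,0,0,0,0,0,-1.5]]]}}

```text
clock: 17.12
tool_pos: [0.5672, -0.1457, 0.1539]
eef_rot: [[0.822, -0.57, 0.007], [-0.57, -0.822, -0.001], [0.007, -0.003, -1.0]]
ft_force: [-1.0, 2.3, 10.7]
grip_width: 0.128
```

```bash
python3 rel.py
```

```text
17.1167 [ 0.5672 -0.1457  0.1539] yaw -34.751427744474476 q6 1.882424265197696 F [-0.9795  2.348  10.7398] [0.4284 0.3292 0.5172] 0.12847021000913508
```

Emit:
{"op": "servo_tool", "data": {"steps": [[[255,0,0,0.001,0,0,0],[255,0,0,0.001,0,0,0],[255,0,0,0.001,0,0,0]]]}}

```text
clock: 17.37
tool_pos: [0.5671, -0.1457, 0.1527]
eef_rot: [[0.822, -0.57, 0.007], [-0.57, -0.822, -0.001], [0.006, -0.003, -1.0]]
ft_force: [-0.8, 3.7, 11.0]
grip_width: 0.129
```

```bash
python3 rel.py
```

```text
17.3667 [ 0.5671 -0.1457  0.1527] yaw -34.757624713395884 q6 1.8824434434867503 F [-0.7592  3.6642 11.0258] [0.446  0.3099 0.4953] 0.12879658762732457
```

Emit:
{"op": "servo_tool", "data": {"steps": [[[255,0,0,0.001,0,0,0],[255,0,0,0.002,0,0,0],[255,0,0,0.002,0,0,0]]]}}

```text
clock: 17.62
tool_pos: [0.5671, -0.1457, 0.1507]
eef_rot: [[0.822, -0.57, 0.007], [-0.57, -0.822, -0.001], [0.006, -0.003, -1.0]]
ft_force: [-0.3, 3.1, 10.4]
grip_width: 0.127
```

Emit:
{"op": "servo_tool", "data": {"steps": [[[255,0,0,0.001,0,0,0],[255,0,0,0.002,0,0,0],[255,0,0,0.002,0,0,0]]]}}

```text
clock: 17.87
tool_pos: [0.5671, -0.1457, 0.1486]
eef_rot: [[0.822, -0.57, 0.007], [-0.57, -0.822, -0.001], [0.006, -0.003, -1.0]]
ft_force: [-0.5, 2.3, 9.4]
grip_width: 0.128
```

```bash
python3 rel.py
```

```text
17.8667 [ 0.5671 -0.1457  0.1486] yaw -34.75939214731774 q6 1.8824805261285968 F [-0.5013  2.267   9.4457] [0.4588 0.2092 0.4827] 0.12845233819965343
```

Emit:
{"op": "servo_tool", "data": {"steps": [[[255,0,0,0.001,0,0,0],[255,0,0,0.001,0,0,0],[255,0,0,0.001,0,0,0]]]}}

```text
clock: 18.12
tool_pos: [0.5671, -0.1457, 0.1476]
eef_rot: [[0.821, -0.57, 0.007], [-0.57, -0.822, -0.001], [0.006, -0.003, -1.0]]
ft_force: [0.4, 3.1, 9.4]
grip_width: 0.123
```

Emit:
{"op": "servo_tool", "data": {"steps": [[[255,0,0,0.001,0,0,0],[255,0,0,0.001,0,0,0],[255,0,0,0.001,0,0,0]]]}}

```text
clock: 18.37
tool_pos: [0.5672, -0.1456, 0.1472]
eef_rot: [[0.822, -0.57, 0.007], [-0.57, -0.822, -0.001], [0.007, -0.003, -1.0]]
ft_force: [-1.6, 3.2, 13.4]
grip_width: 0.125
```

Emit:
{"op": "servo_tool", "data": {"steps": [[[255,0,0,0.001,0,0,0],[255,0,0,0.001,0,0,0],[255,0,0,0.001,0,0,0]]]}}

```text
clock: 18.62
tool_pos: [0.5672, -0.1457, 0.1472]
eef_rot: [[0.822, -0.57, 0.007], [-0.57, -0.822, -0.001], [0.007, -0.003, -1.0]]
ft_force: [-4.1, 4.1, 18.4]
grip_width: 0.131
```

```bash
python3 rel.py
```

```text
18.6167 [ 0.5672 -0.1457  0.1472] yaw -34.75978994880194 q6 1.8825123470806677 F [-4.1281  4.0871 18.3705] [0.5841 0.8316 0.4308] 0.13088514604622076
```

Emit:
{"op": "servo_tool", "data": {"steps": [[[255,0,0,-0.0015,0,0,0],[255,0,0,-0.003,0,0,0],[255,0,0,-0.003,0,0,0]]]}}

```text
clock: 18.87
tool_pos: [0.5665, -0.1456, 0.1473]
eef_rot: [[0.821, -0.571, 0.006], [-0.571, -0.821, -0.001], [0.005, -0.003, -1.0]]
ft_force: [2.5, 2.5, 7.9]
grip_width: 0.129
```

```bash
python3 rel.py
```

```text
18.8667 [ 0.5665 -0.1456  0.1473] yaw -34.81298175964508 q6 1.8832300236620967 F [2.4797 2.5498 7.8794] [ 0.2992 -0.2119  0.2427] 0.12863745504350327
```

Emit:
{"op": "servo_tool", "data": {"steps": [[[0,0,0,-0.0005,0,0,0],[0,0,0,-0.0005,0,0,0],[0,0,0,-0.0005,0,0,0],[0,0,0,-0.0005,0,0,0],[0,0,0,-0.0005,0,0,0]]]}}

```text
clock: 19.28
tool_pos: [0.5635, -0.1456, 0.1449]
eef_rot: [[0.821, -0.572, -0.001], [-0.572, -0.821, 0.0], [-0.001, 0.0, -1.0]]
ft_force: [-0.8, 0.4, -0.3]
grip_width: 0.826
```

Emit:
{"op": "servo_tool", "data": {"steps": [[[0,0,0,0,0,0,0],[0,0,0,0,0,0,0],[0,0,0,-0.02,0,0,0],[0,0,0,-0.05,0,0,0],[0,0,0,-0.08,0,0,0]]]}}

```text
clock: 19.7
tool_pos: [0.5628, -0.1453, 0.2249]
eef_rot: [[0.821, -0.571, -0.004], [-0.571, -0.821, 0.001], [-0.004, 0.001, -1.0]]
ft_force: [0.5, -0.7, 0.1]
grip_width: 0.999
```

Emit:
{"op": "servo_tool", "data": {"steps": [[[0,-0.1,0,-0.08,0,0,0],[0,-0.1,0,-0.08,0,0,0],[0,-0.1,0,-0.08,0,0,0],[0,-0.1,0,-0.08,0,0,0],[0,-0.1,0,-0.08,0,0,0]]]}}

```text
clock: 20.12
tool_pos: [0.4823, -0.088, 0.3088]
eef_rot: [[0.821, -0.57, 0.006], [-0.57, -0.821, -0.001], [0.006, -0.002, -1.0]]
ft_force: [1.0, -0.2, -0.7]
grip_width: 0.997
```

```bash
python3 rel.py; python3 look.py d
```

```text
20.1167 [ 0.4823 -0.088   0.3088] yaw -34.7772105649944 q6 1.9464776119967875 F [ 1.0323 -0.2126 -0.7141] [ 0.0079 -0.0442 -0.0127] 0.9971918606212219
scene sieve_handle 0.62 [ 0.5644 -0.147   0.1621]
scene sieve_lug 0.67 [ 0.6053 -0.0881  0.1058]
scene tub_collar 0.64 [ 0.5644 -0.1443  0.1288]
scene tub_ledge 0.61 [ 0.5618 -0.1464  0.1297]
```

View pics/d.png

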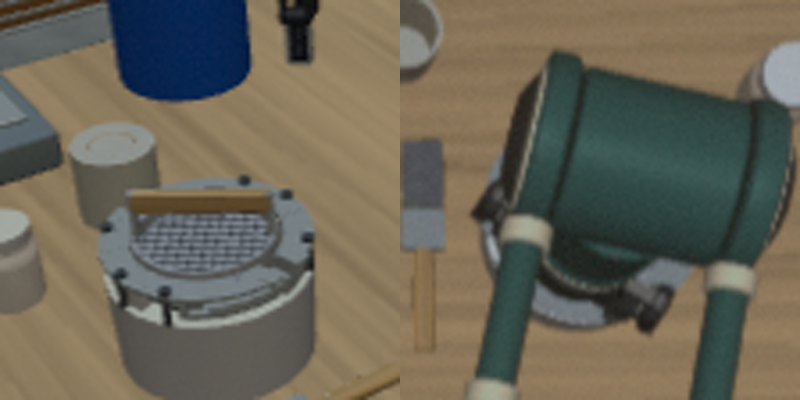

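The sieve sits low and level in the collar, turned, with the handle at about z 0.162. The gripper is clear.

```bash
python3 -c "
from h import *
print(env.job_done())"
```

```text
the job is handed in; nothing more can be done
None
```

I picked up the grey sieve by its handle and lowered it through the collar slots at a collar angle of about 21°. I then pressed it onto the ledge and twisted it clockwise with the wrist force at about 10–12 N down. I met the hard stop at about 57°, backed off 1.4° to about 56° (0.98 rad), and pressed the lugs into the notches until the sieve stopped. I eased off the pressure, let go, and handed the job in at about 20 s.

**Depth:** the tool stopped 7.1 mm below ledge height, where the full drop is 7 mm. The network put the handle at z 0.162 after release, against 0.163 when fully home.

**Centring:** the network put the handle within about 3 mm of the tub axis.

**Force:** the highest downward wrist reading was about 18 N, at the final press. I saw nothing near the limits.

**Level and release:** the sieve looked level in the last picture, and the tool tilt was under 0.01 rad while it was still gripped. The gripper is open and clear.

**Not confirmed:** in the last top view the arm hid the sieve, so the final position rests on the scene camera and the touch readings. I did not re-measure the bystanders; the ones in the last pictures looked unmoved, and the arm passed over them well clear.

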